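# Lever open the biscuit tin with a spreader

## Robot

A 7-joint arm with a two-finger parallel gripper is mounted at the origin on the work surface. World frame = base frame: x ahead of the robot, y to its left, z up, the work surface at z = 0. Lengths are in m, angles in rad, forces in N, time in s.
With the tool pointing down it reaches from about 0.35 to 0.9 m from the base axis. Payload 8.1 kg.
Tool frame: the origin (TCP) lies at the very end of the fingers, on their centre line; the grasp point (between the pads) lies 19 mm behind it; z points along the fingers, y is the line along which they close (so a half turn about z gives the same grasp; the last joint's range is limited). The gripper opens to 92 mm and grips with 3 to 60 N. Pads are 19 mm wide; open, the fingers measure 130 mm over their backs; the gripper's body (75 mm by 190 mm) begins 47 mm behind the grasp point.
Start: joints at [1.029, 0.434, 0.025, 1.573, -0.012, 1.134, -0.075], TCP at [0.266, -0.566, 0.227] pointing down, gripper open.
Joint ranges: [-2.62, 2.62], [-0.44, 2.09], [-1.27, 1.32], [0.08, 2.57], [-1.32, 4.46], [0.12, 2], [-2.74, 2.74]. Speed limits (rad/s): [2.22, 2.22, 3.01, 3.01, 3.14, 3.14, 3.14].

## Interface

Orientations are given as a rotation vector (axis times angle).
In Python, from cell import observe, get_image, sign_off, find_in, trace, place_of gives the robot as it stands. The module is installed in compiled form; this text tells all that it offers.
- The arm moves only by the shell command python3 -m handwheel 'ROWS' [OPENING] [FORCE]. ROWS is JSON, a list of rows, each a list of 6 numbers: the shift along the tool's x, y, z each as a share of 0.02 m, from -1 to 1, then the turn, a rotation vector about the tool's x, y, z each as a share of 4 degrees, from -1 to 1. A call has 1 to 8 rows; each row shifts and turns the commanded pose from where the row before left it, along the tool's axes as they then stand; what a row does not reach is not made up. A row lasts 1/12 s, in which the tool goes at most 41.7 mm and 7.16 degrees, less where a joint would pass 70% of its speed; a pose out of reach is approached as far as the arm can. A call with a number of a shift or a turn outside -1 to 1 is refused whole. A call with a gripper value outside its range is refused whole. OPENING is the opening, from 0 (shut) to 1 (fully open), set as the call begins (- or left out, the last holds). The fingers move at their own pace and stop on an object; FORCE is the grip in N (left out, the last holds). Time passes only in rows, so rows that do not move let the fingers close. It gives the time, the measured TCP pose, the force, the opening and the grip force at its end, in the units of the state.
- observe(): the state, without advancing time (a new reading comes with each control period).
- get_image(name): name is "scene" or "top" or "wrist"; returns a dict with "image" (420x560x3 uint8, red, green, blue), "fx", "fy", "cx", "cy" (pixels), "position" and "orientation" of the camera in the world. Camera axes: x right, y down, z forward; pixel columns grow to the right and rows downward; lengths in m; the calibration is good to about 2 mm. A picture is of the moment at which its call begins. There is no depth.
- sign_off(): hands the job in; it is judged then, once.
Trained networks look in the newest picture that a camera, given by its name, has taken for a name from the list of things; names that differ only in an ending like _2 or _b are one class to them, and where a whole thing is asked for, a point or a joint stands for the part that bears it (a point fixed in the world has none). Each returns a list of dicts, best first, with "score" (0 to 1); they miss things now and then, are a little off and sometimes report something else, mostly with a low value. They report only what shows in the picture. A call takes as long as a camera call. They do not tell look-alikes from the thing itself.
- find_in(label, camera): "rect" ([centre column, centre row, width, height] as shares, 0 to 1, of the picture: columns of its width, rows of its height, round what is visible of it).
- trace(label, camera): "region" (420x560 bool, what is visible of it) and "rect" ([centre column, centre row, width, height] as shares, 0 to 1, of the picture: columns of its width, rows of its height, round what is visible of it).
- place_of(label, camera): "point" ([column, row] as shares, 0 to 1, of the picture: columns of its width, rows of its height: a listed point, or the origin of a listed thing).
The state is a dict: "clock": time; "joints": joint angles; "dq": joint speeds; "joint_efforts": joint torques, N m; "position": TCP position; "ee_rot": TCP orientation; "force": force on the tool from outside, world axes, zero at the start; "ft_torque": the same for the moment, N m; "width": opening from 0.0 (shut) to 1.0 (fully open); "gripper_force": force on a finger pad.
Only numpy, scipy, OpenCV 4.12 (cv2) and the standard library are available. Lean on these libraries where they do the work, as an engineer would, in place of code of your own. Each camera call takes 0.05 s, during which the arm holds its last target. There are 200 camera calls.

## Task

Take the blue-handled spreader from its sloping wooden rest, slip its blade under the front lip of the red biscuit tin's lid and lever the lid up until it stands open by itself at half-way to upright (about 45 degrees) or more. Only the spreader may move the lid: keep the gripper off it. Then lay the spreader down flat on the bare table and let go, without upsetting the jar, the mug or the shaker.

Things in the scene. Friction and masses are not known exactly. Their poses are not given: they have to be found in the camera images.
- tin: Red biscuit tin with a cream band, fixed to the table: 130 (x) x 180 (y) x 80 mm high, walls 4 mm. Origin: centre of its underside on the table; x points from the front to the hinged back, z up. The front wall (at x = -65 mm) is cut down by 12 mm over its middle 110 mm, so that there is an opening from 68 to 80 mm above the table under the closed lid.
- lid (a joint): Angle of the tin's lid, rad: 0 closed, growing as it opens upward to 1.75; starts between 0 and 0.06. The lid is a cream plate with a red panel, 140 x 186 x 4 mm, hinged at the tin's top back edge, and sticks out 10 mm beyond the front wall as a lip. The hinge is stiff: the lid stays where it is left; lifting at the lip takes about 2.5 N.
- lid_lip (a point): Middle of the lid's front lip, on its underside, 140 mm from the hinge. Turns with the lid: its x points along the lid to the hinge, z out of the lid's top.
- lid_hinge (a point): Middle of the lid's hinge axis, which runs along the tin's y, 80.5 mm above the table.
- spreader: Loose spreader, 182 mm long, 90 g; starts on the rest, sloping 25 degrees, handle high and towards the robot. x points along it to the blade's end, z out of its top; origin on its flat underside. Blue handle 20 wide: x = -102.5 to -12.5, z = 0 to 18 mm. Steel blade 24 wide, round end: x = -12.5 to 80, z = 0 to 3 mm.
- spreader_grip (a point): Centre of the spreader's handle, at x = -50, z = 9 mm in its frame.
- spreader_tip (a point): End of the spreader's blade, half way through its thickness (x = 80, z = 1.5 mm).
- rest: Fixed wooden rest: a board 200 x 60 x 12 mm on legs, sloping 25 degrees down towards its own +x, top face from 95 down to 11 mm high; a stop 12 mm high at the low end, side rails 10 mm high beside the blade, 44 mm apart; nothing beside the handle. Origin: under its centre, on the table.
- jar: Glass jar with a red cap, radius 36, height 130 mm, loose; origin under its centre. Leave alone.
- mug: Blue mug, radius 40, height 90 mm, loose; origin under its centre. Leave alone.
- shaker: White shaker with a steel cap, radius 21, height 85 mm, loose; origin under its centre. Leave alone.
There are look-alikes about, which are no part of the job. There is more than one size of the spreader; the job needs the largest. Of the things that look like the tin, the larger one is meant.

How it is judged:
By the outcome, as a careful person would: the job done as asked, in the order asked, and still so for the second after the job is handed in, with the robot touching nothing.
It also fails if it takes over 58 s, if anything falls off the work surface, if the arm or the gripper's body presses on something with over 40 N, if the wrist force passes 120 N, or if a joint passes its speed limit or range.

## Working session

There is one attempt and no reset: what is moved stays moved. The work goes in short steps, Python scripts to look and compute and a shell command to move; the robot and the scene stay as the last step left them, time stands still between calls to the robot, and variables do not carry over. Pictures are saved under pics/ and viewed, at most 10 in all, crops included, and the job is handed in when it is done.

```bash
mkdir -p pics; ls; cat > h.py <<'E'
import numpy as np, cv2
from scipy.spatial.transform import Rotation as R
from cell import observe,get_image,sign_off,find_in,trace,place_of
def Rm(o):
    o=np.array(o,float)
    if o.shape==(3,3): return o
    return (R.from_rotvec(o) if o.size==3 else R.from_quat(o)).as_matrix()
def ray(im,u,v):
    d=Rm(im["orientation"])@np.array([(u-im["cx"])/im["fx"],(v-im["cy"])/im["fy"],1.])
    return np.array(im["position"]),d/np.linalg.norm(d)
def onz(im,u,v,z):
    p,d=ray(im,u,v); return p+d*(z-p[2])/d[2]
def tri(rs):
    A=sum(np.eye(3)-np.outer(d,d) for p,d in rs); b=sum((np.eye(3)-np.outer(d,d))@p for p,d in rs)
    x=np.linalg.solve(A,b); return x,[np.linalg.norm((np.eye(3)-np.outer(d,d))@(x-p)) for p,d in rs]
def proj(im,P):
    c=Rm(im["orientation"]).T@(np.array(P)-np.array(im["position"])); return np.array([im["fx"]*c[0]/c[2]+im["cx"],im["fy"]*c[1]/c[2]+im["cy"]])
E
python3 - <<'E'
from h import *
ims=[get_image(n) for n in("scene","top")]
for n,i in zip(("scene","top"),ims):
    print(n,i["position"],i["orientation"],i["fx"],i["cx"],i["cy"])
    for l in("tin","lid_lip","lid_hinge","spreader_grip","spreader_tip","spreader","rest","jar","mug","shaker"):
        print(l,[(np.round(np.array(d["point"])*[560,420],1).tolist(),round(d["score"],2)) for d in place_of(l,n)])
cv2.imwrite("pics/a.png",cv2.resize(np.vstack([i["image"][:,:,::-1] for i in ims]),(800,1200))[:600])
cv2.imwrite("pics/b.png",cv2.resize(ims[1]["image"][:,:,::-1],(800,600)))
print(observe())
E
```

```text
pics
scene [1.06255068 0.75637143 0.78322344] [-0.77739851 -2.47148403  1.19978175] 455.67123671687307 272.69541349676905 210.99609318010243
tin [([288.4, 150.8], 0.81), ([198.4, 199.3], 0.69)]
lid_lip [([215.0, 166.7], 0.93), ([294.4, 125.4], 0.72)]
lid_hinge [([278.4, 139.2], 0.97), ([176.1, 188.8], 0.7)]
spreader_grip [([308.8, 364.9], 0.96), ([295.5, 262.2], 0.55), ([352.5, 261.8], 0.5)]
spreader_tip [([279.4, 338.8], 0.78), ([334.9, 236.7], 0.76), ([258.9, 313.8], 0.65)]
spreader [([297.8, 356.7], 0.83), ([280.5, 283.5], 0.8), ([345.3, 257.8], 0.72), ([374.7, 347.6], 0.67)]
rest [([282.6, 296.3], 0.61)]
jar [([192.9, 263.5], 0.55)]
mug [([296.4, 261.4], 0.73), ([195.4, 159.1], 0.55), ([195.7, 201.0], 0.18)]
shaker [([377.0, 349.1], 0.92)]
top [0.35966478 0.01673665 1.59406217] [-2.15660926  2.20523842 -0.10461402] 499.8866976149265 276.78628223270533 206.3675751027352
tin [([341.8, 166.6], 0.67), ([375.3, 290.1], 0.64)]
lid_lip [([386.7, 306.0], 0.74), ([349.9, 185.4], 0.59)]
lid_hinge [([339.9, 141.8], 0.88), ([376.0, 272.7], 0.71)]
spreader_grip [([212.1, 174.0], 0.54), ([209.
[... 369 characters left out ...]
 0.57)]
{'clock': 1.1, 'joints': array([ 1.02938783,  0.43449815,  0.02500865,  1.57321386, -0.01162271,
        1.13398169, -0.07510615]), 'dq': array([-0.0003163 ,  0.00117819,  0.00024581,  0.00021213, -0.00040446,
        0.00088642, -0.00057796]), 'joint_efforts': array([-3.90034265e-04, -6.67683864e+01,  9.83767100e-01, -3.14816201e+01,
       -6.07458316e-02,  3.27081943e-02,  2.26802734e-05]), 'position': array([ 0.26552135, -0.56580795,  0.22673771]), 'ee_rot': array([3.06627737e+00, 6.83586513e-01, 2.75915558e-05]), 'force': array([-0.25005278, -0.25348205,  0.33003697]), 'ft_torque': array([-0.06893944, -0.02207564, -0.00382595]), 'gripper_force': 0.0, 'width': 0.9966710343496835}
```

View pics/a.png

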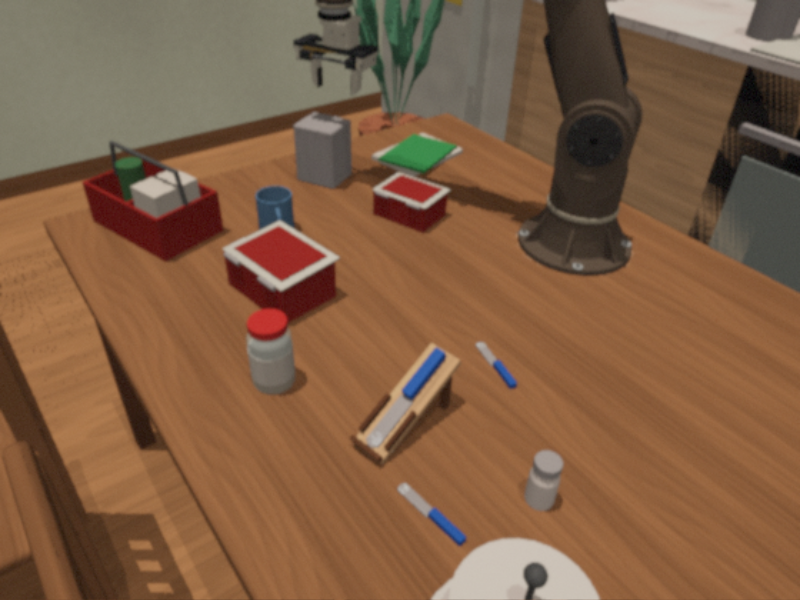

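View pics/b.png

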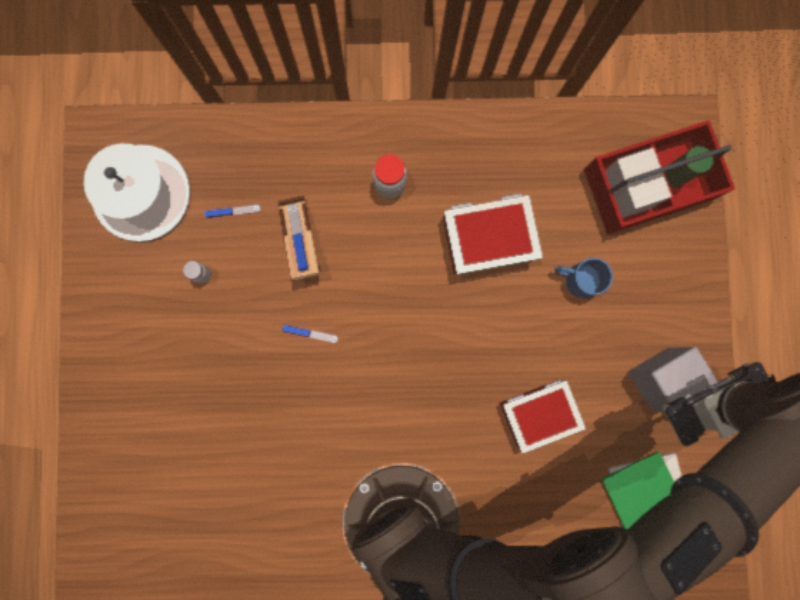

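The picture shows three blue-handled spreaders. In the top view at 800 px they are at (300,240) on the rest, (232,211) and (310,334) on the table. There are two tins, at (492,233) and (543,415). The job needs the spreader on the rest, which is the longest, and the larger tin at (492,233), whose front faces the robot. I'll triangulate and confirm these.

```bash
python3 - <<'E'
from h import *
s=get_image("scene");t=get_image("top")
def T(n,a,b):
    x,r=tri([ray(s,*a),ray(t,*b)]); print(n,x.round(4),np.round(r,4)); return x
g=T("grip",(295.5,262.2),(212.1,174)); p=T("tip",(258.9,313.8),(201.9,141.8))
T("origin",(280.5,283.5),(208.4,160.1))
T("rest",(282.6,296.3),(210,166.9))
l=T("lip",(215,166.7),(349.9,185.4)); h=T("hinge",(176.1,188.8),(339.9,141.8)); T("tin",(198.4,199.3),(341.8,166.6))
T("jar",(192.9,263.5),(272.2,129.4));T("mug",(195.4,159.1),(403.8,196.6));T("shaker",(377,349.1),(141.7,190.4))
d=p-g;print("spr len",np.linalg.norm(d),"yaw",np.degrees(np.arctan2(d[1],d[0])),"slope",np.degrees(np.arcsin(d[2]/np.linalg.norm(d))))
d=h-l;print("lid len",np.linalg.norm(d),"yaw",np.degrees(np.arctan2(d[1],d[0])))
print("small lip-hinge",[np.linalg.norm(tri([ray(s,278.4,139.2),ray(t,376,272.7)])[0]-tri([ray(s,294.4,125.4),ray(t,386.7,306)])[0])])
# lid corners from red panel in top image, PCA
for lab in("tin","lid"):
  for q in trace(lab,"top"):
    m=q["region"].astype(np.uint8); r=cv2.minAreaRect(np.argwhere(m)[:,::-1].astype(np.float32)); print(lab,q["score"],r)
for q in trace("spreader","top"):
    m=q["region"].astype(np.uint8); r=cv2.minAreaRect(np.argwhere(m)[:,::-1].astype(np.float32)); print("spr",round(q["score"],2),r)
for q in trace("rest","top"):
    m=q["region"].astype(np.uint8); r=cv2.minAreaRect(np.argwhere(m)[:,::-1].astype(np.float32)); print("rest",round(q["score"],2),r)
a=t["image"][120:260,110:260,::-1];b=t["image"][120:330,300:430,::-1]
cv2.imwrite("pics/c.png",np.hstack([cv2.resize(a,(450,420),interpolation=2),cv2.resize(b,(260,420),interpolation=2)]))
E
```

```text
grip [0.5922 0.2005 0.0781] [0.0045 0.0045]
tip [0.709  0.2362 0.0187] [0.0005 0.0005]
origin [0.641  0.214  0.0514] [0.0036 0.0036]
rest [0.6298 0.2136 0.0022] [0.001 0.001]
lip [ 0.5493 -0.221   0.0891] [0.0007 0.0007]
hinge [ 0.6847 -0.1955  0.0811] [0.0022 0.0022]
tin [ 0.6184 -0.2082  0.0115] [0.003 0.003]
jar [0.7479 0.0105 0.0057] [0.0003 0.0003]
mug [ 0.5203 -0.4049  0.0108] [0.0003 0.0003]
shaker [0.5574 0.4338 0.0031] [0.0026 0.0026]
spr len 0.1358658983715961 yaw 17.006151873839077 slope -25.956344847860642
lid len 0.13802787270744565 yaw 10.671532886896152
small lip-hinge [np.float64(0.10046225020798899)]
tin 0.77 ((343.5052795410156, 163.45339965820312), (48.94135284423828, 63.82236862182617), 78.02386474609375)
tin 0.71 ((378.9655456542969, 290.9137878417969), (39.55310821533203, 49.0235710144043), 68.19859313964844)
lid 0.89 ((344.6538391113281, 163.76922607421875), (46.479522705078125, 62.16881561279297), 78.69007110595703)
lid 0.86 ((380.53424072265625, 291.4246826171875), (36.516841888427734, 47.7527961730957), 69.44395446777344)
spr 0.59 ((207.85740661621094, 166.0251922607422), (47.03789138793945, 7.704482555389404), 79.99201965332031)
spr 0.48 ((215.90386962890625, 233.48077392578125), (34.90867233276367, 5.295135974884033), 11.309932708740234)
rest 0.64 ((208.16339111328125, 166.42926025390625), (55.664894104003906, 20.394163131713867), 77.90524291992188)
```

View pics/c.png

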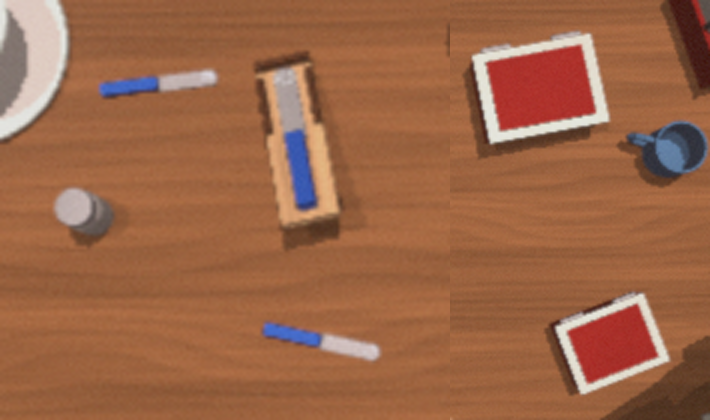

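The crop confirms the choice: the spreader on the rest is longest, about 47 px against 35 px. The larger tin's lid measures 138 mm from lip to hinge, against about 100 mm for the small one. I'll move above the spreader.

```bash

python3 -m handwheel '[[0,0,-0.5,0,0,1],[0,0,-0.5,0,0,1],[0.63,-0.8,-0.05,0,0,0],[0.63,-0.8,-0.05,0,0,0],[0.63,-0.8,-0.05,0,0,0],[0.63,-0.8,-0.05,0,0,0],[0.63,-0.8,-0.05,0,0,0],[0.63,-0.8,-0.05,0,0,0]]' 1
python3 -m handwheel '[[0.63,-0.8,-0.05,0,0,0],[0.63,-0.8,-0.05,0,0,0],[0.63,-0.8,-0.05,0,0,0],[0.63,-0.8,-0.05,0,0,0],[0.63,-0.8,-0.05,0,0,0],[0.63,-0.8,-0.05,0,0,0],[0.63,-0.8,-0.05,0,0,0],[0.63,-0.8,-0.05,0,0,0]]'
python3 -m handwheel '[[0.63,-0.8,-0.05,0,0,0],[0.63,-0.8,-0.05,0,0,0],[0.63,-0.8,-0.05,0,0,0],[0.63,-0.8,-0.05,0,0,0],[0.63,-0.8,-0.05,0,0,0],[0.63,-0.8,-0.05,0,0,0],[0.63,-0.8,-0.05,0,0,0],[0.63,-0.8,-0.05,0,0,0]]'
python3 -m handwheel '[[0.63,-0.8,-0.05,0,0,0],[0.63,-0.8,-0.05,0,0,0],[0.63,-0.8,-0.05,0,0,0],[0.63,-0.8,-0.05,0,0,0],[0.63,-0.8,-0.05,0,0,0],[0.63,-0.8,-0.05,0,0,0],[0.63,-0.8,-0.05,0,0,0],[0.63,-0.8,-0.05,0,0,0]]'
python3 -m handwheel '[[0.63,-0.8,-0.05,0,0,0],[0.63,-0.8,-0.05,0,0,0],[0.63,-0.8,-0.05,0,0,0],[0.63,-0.8,-0.05,0,0,0],[0.63,-0.8,-0.05,0,0,0],[0.63,-0.8,-0.05,0,0,0],[0,0,0,0,0,0],[0,0,0,0,0,0]]'
cat > look.py <<'E'
from h import *
import sys
w=get_image("wrist"); o=observe()
print("tcp",o["position"].round(4),"tool axes",Rm(o["ee_rot"]).round(3).tolist(),"cam",np.round(w["position"],3),Rm(w["orientation"])[:,2].round(3))
for l in sys.argv[2:]:
    print(l,[(np.round(np.array(d["point"])*[560,420],1).tolist(),round(d["score"],2)) for d in place_of(l,"wrist")])
if sys.argv[1]!="-": cv2.imwrite(f"pics/{sys.argv[1]}.png",w["image"][:,:,::-1])
np.save("w.npy",w,allow_pickle=True)
E
python3 look.py d spreader_grip spreader_tip spreader
```

```text
clock: 2.07
position: [0.3097, -0.4509, 0.2529]
ee_rot: [3.106, 0.468, 0.0]
force: [1.2, 0.2, -0.1]
width: 1.0
gripper_force: 0.0
clock: 2.73
position: [0.3683, -0.2989, 0.261]
ee_rot: [3.106, 0.468, 0.0]
force: [1.1, -0.4, -0.1]
width: 0.998
gripper_force: 0.0
clock: 3.4
position: [0.4269, -0.1469, 0.2689]
ee_rot: [3.106, 0.468, 0.0]
force: [0.2, 0.7, 0.0]
width: 1.002
gripper_force: 0.0
clock: 4.07
position: [0.4855, 0.0052, 0.2769]
ee_rot: [3.106, 0.468, 0.0]
force: [-0.5, -0.3, -0.1]
width: 1.002
gripper_force: 0.0
clock: 4.73
position: [0.5292, 0.1193, 0.2826]
ee_rot: [-3.106, -0.471, 0.0]
force: [0.2, 0.2, 0.9]
width: 1.001
gripper_force: 0.0
tcp [0.5291 0.118  0.2825] tool axes [[0.955, 0.295, -0.0], [0.295, -0.955, -0.0], [-0.0, 0.0, -1.0]] cam [0.609 0.143 0.441] [-0.293 -0.091 -0.952]
spreader_grip [([180.0, 225.0], 0.94), ([210.6, 87.2], 0.82)]
spreader_tip []
spreader [([223.2, 40.0], 0.82)]
```

View pics/d.png

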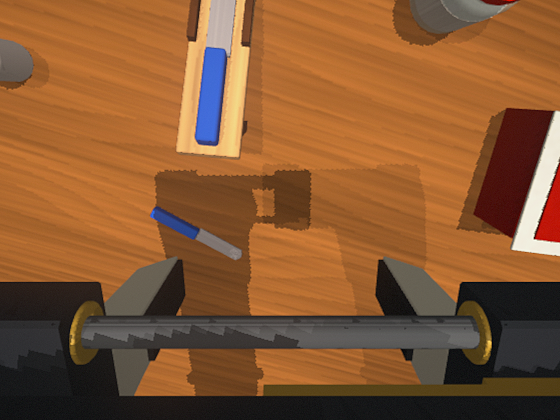

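The blue handle is at about (211,95) px, on the rest with its end at row 155. The jar and the tin are on the right. I'll move closer and pitch to match the slope, then measure from the second view.

```bash
cat > blue.py <<'E'
from h import *
def blue(im,roi=None):
    hsv=cv2.cvtColor(im["image"],cv2.COLOR_RGB2HSV); m=cv2.inRange(hsv,(105,150,60),(130,255,255))
    n,l,s,c=cv2.connectedComponentsWithStats(m)
    i=1+np.argmax(s[1:,4]); pts=np.argwhere(l==i)[:,::-1].astype(np.float32)
    r=cv2.minAreaRect(pts); bx=cv2.boxPoints(r)
    # long axis end midpoints
    e=[(bx[k]+bx[(k+1)%4])/2 for k in range(4)]
    a=(e[0],e[2]) if np.linalg.norm(e[0]-e[2])>np.linalg.norm(e[1]-e[3]) else (e[1],e[3])
    return r,sorted([tuple(map(float,p)) for p in a],key=lambda p:p[1])
E
python3 - <<'E'
from blue import *
w=np.load("w.npy",allow_pickle=True).item(); r,a=blue(w); print(r,a); np.save("a1.npy",np.array(a)); np.save("w1.npy",w)
E
python3 -m handwheel '[[0.64,-0.75,0.5,0,0,0],[0.64,-0.75,0.5,0,0,0],[0.64,-0.75,0.5,0,0,0],[0.64,-0.75,0.5,0,0,0],[0,0,0,0,0,0]]'
python3 look.py - spreader_grip spreader_tip spreader
python3 - <<'E'
from blue import *
w=np.load("w.npy",allow_pickle=True).item(); r,a=blue(w); print(r,a)
w1=np.load("w1.npy",allow_pickle=True).item(); a1=np.load("a1.npy")
P=[tri([ray(w,*a[k]),ray(w1,*a1[k])]) for k in(0,1)]
print(P); d=P[0][0]-P[1][0]; print(np.linalg.norm(d),np.degrees(np.arctan2(d[1],d[0])),np.degrees(np.arcsin(d[2]/np.linalg.norm(d))))
E
```

```text
((210.07925415039062, 94.28659057617188), (20.76112937927246, 93.75637817382812), 6.340191841125488) [(215.25608825683594, 47.69512939453125), (204.9024200439453, 140.8780517578125)]
clock: 5.35
position: [0.5601, 0.1932, 0.2407]
ee_rot: [-3.105, -0.472, 0.004]
force: [-0.8, 0.6, 0.6]
width: 1.003
gripper_force: 0.0
tcp [0.56   0.1915 0.2415] tool axes [[0.955, 0.296, -0.002], [0.296, -0.955, -0.0], [-0.002, -0.001, -1.0]] cam [0.64  0.217 0.399] [-0.295 -0.09  -0.951]
spreader_grip [([276.2, 147.4], 0.76), ([225.7, 274.5], 0.76)]
spreader_tip [([290.7, 13.1], 0.83), ([285.8, 311.9], 0.58)]
spreader [([246.5, 290.2], 0.85), ([284.6, 99.2], 0.84), ([57.5, 112.5], 0.37)]
((278.1641845703125, 152.8621063232422), (22.480382919311523, 92.3904800415039), 4.969740867614746) [(282.1660461425781, 106.84053039550781), (274.1623229980469, 198.88368225097656)]
[(array([0.62931361, 0.21213061, 0.06938152]), [np.float64(4.2981208386047466e-05), np.float64(4.29812083859992e-05)]), (array([0.54957151, 0.19710101, 0.08463992]), [np.float64(0.0035591268653909678), np.float64(0.003559126865390851)])]
0.08256821373780189 10.673757876791289 -10.649332257522726
```

```bash
cat > fit.py <<'E'
from h import *
from scipy.optimize import least_squares
s=get_image("scene");t=get_image("top")
w1=np.load("w1.npy",allow_pickle=True).item();w2=np.load("w.npy",allow_pickle=True).item()
G,T,O=[-.05,0,.009],[.08,0,.0015],[0,0,0]
ob=[(s,(295.5,262.2),G),(s,(258.9,313.8),T),(s,(280.5,283.5),O),(t,(212.1,174),G),(t,(201.9,141.8),T),(t,(208.4,160.1),O),
(w1,(210.6,87.2),G),(w1,(223.2,40),O),(w2,(276.2,147.4),G),(w2,(290.7,13.1),T),(w2,(284.6,99.2),O)]
def f(p,k=None):
    Q=R.from_euler("ZY",[p[3],p[4]])
    r=[(proj(i,p[:3]+Q.apply(m))-o)/i["fx"]*np.linalg.norm(np.array(i["position"])-p[:3])*1000 for i,o,m in ob]
    return np.array(r).ravel()
r=least_squares(f,[.64,.21,.05,.25,.43],loss="soft_l1")
print(r.x.round(4),np.degrees(r.x[3:]),"resid mm",f(r.x).reshape(-1,2).round(1).tolist())
r2=least_squares(lambda q:f([*q,np.radians(25)]),r.x[:4],loss="soft_l1");print(r2.x.round(4),np.degrees(r2.x[3]))
E
python3 fit.py
```

```text
[0.6369 0.2139 0.049  0.2547 0.4129] [14.59518285 23.65933836] resid mm [[-6.0, 3.2], [-2.2, -2.6], [-0.4, -0.6], [-5.9, -0.3], [3.4, 1.0], [-1.9, 7.3], [4.0, -0.4], [-4.6, 1.6], [4.1, 0.9], [-3.9, -0.3], [-1.7, -2.1]]
[0.6369 0.2141 0.0499 0.2469] 14.1470160876631
```

```bash

python3 -m handwheel '[[0,0,0,0,0,0.75],[0,0,0,0,-1,0],[0,0,0,0,-1,0],[0,0,0,0,-1,0],[0,0,0,0,-1,0],[0,0,0,0,-1,0],[0,0,0,0,-1,0],[0,0,0,0,-0.25,0]]'
cat > d.py <<'E'
# usage: d.py x y z : shares of 20 mm, in tool axes, to TCP target
from h import *; import sys
o=observe(); M=Rm(o["ee_rot"]); e=M.T@(np.array([float(v) for v in sys.argv[1:4]])-o["position"])
print("t",round(float(o["clock"]),2),"tcp",o["position"].round(4),"delta/20mm",(e/.02).round(2),"| xaxis yaw,slope",np.degrees([np.arctan2(M[1,0],M[0,0]),np.arcsin(M[2,0])]).round(2),"y-axis z",M[2,1].round(4),"F",o["force"].round(1),"w",round(float(o["width"]),3),o["gripper_force"])
E
python3 d.py .6314 .2126 .121; python3 look.py e spreader_grip spreader_tip spreader
```

```text
clock: 6.32
position: [0.5611, 0.1896, 0.2415]
ee_rot: [2.991, 0.368, -0.671]
force: [0.9, -0.2, -0.8]
width: 0.998
gripper_force: 0.0
t 6.32 tcp [0.5611 0.1896 0.2415] delta/20mm [ 5.91 -0.26  3.87] | xaxis yaw,slope [ 14.02 -25.28] y-axis z 0.0006 F [ 0.9 -0.2 -0.8] w 0.998 0.0
tcp [0.5611 0.1899 0.2412] tool axes [[0.878, 0.243, -0.413], [0.219, -0.97, -0.104], [-0.426, 0.0, -0.905]] cam [0.7   0.223 0.349] [-0.663 -0.166 -0.729]
spreader_grip [([225.5, 181.5], 0.79), ([269.1, 65.6], 0.73)]
spreader_tip [([289.8, 206.4], 0.57)]
spreader [([250.6, 188.5], 0.7)]
```

View pics/e.png

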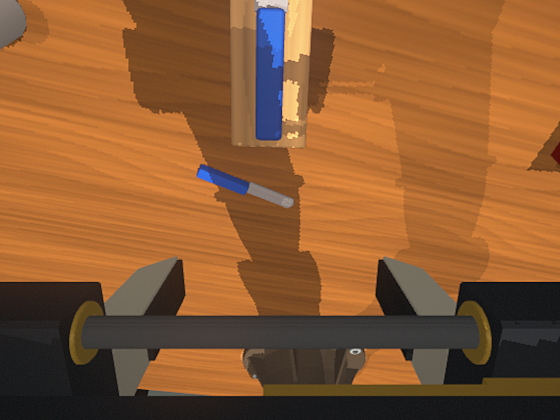

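The handle now lies vertical in the picture at column 269, so the yaw matches. Next I move to the pre-grasp.

```bash

python3 -m handwheel '[[0.74,-0.03,0.48,0,0,0],[0.74,-0.03,0.48,0,0,0],[0.74,-0.03,0.48,0,0,0],[0.74,-0.03,0.48,0,0,0],[0.74,-0.03,0.48,0,0,0],[0.74,-0.03,0.48,0,0,0],[0.74,-0.03,0.48,0,0,0],[0.74,-0.03,0.48,0,0,0]]'
python3 -m handwheel '[[0,0,0,0,0,0],[0,0,0,0,0,0]]'
python3 d.py .607 .2065 .0666; python3 look.py f spreader_grip spreader
python3 - <<'E'
from blue import *
w=np.load("w.npy",allow_pickle=True).item(); print(blue(w)); o=observe();M=Rm(o["ee_rot"])
for z in(0,.03,.042,.06): print(z,proj(w,o["position"]+M[:,2]*z))
E
```

```text
clock: 7.18
position: [0.6325, 0.2137, 0.1239]
ee_rot: [2.995, 0.371, -0.659]
force: [0.4, 0.5, 0.4]
width: 1.003
gripper_force: 0.0
clock: 7.35
position: [0.6315, 0.2134, 0.1235]
ee_rot: [2.993, 0.371, -0.663]
force: [-0.4, -0.8, -0.5]
width: 1.001
gripper_force: 0.0
t 7.35 tcp [0.6315 0.2134 0.1235] delta/20mm [0.05 0.04 3.11] | xaxis yaw,slope [ 14.14 -24.98] y-axis z 0.0 F [-0.4 -0.8 -0.5] w 1.001 0.0
tcp [0.6317 0.2136 0.1244] tool axes [[0.879, 0.244, -0.409], [0.222, -0.97, -0.103], [-0.421, -0.0, -0.907]] cam [0.77  0.247 0.232] [-0.66  -0.166 -0.733]
spreader_grip [([279.1, 251.8], 0.65), ([226.9, 302.6], 0.61)]
spreader [([280.4, 175.1], 0.67)]
(((277.86175537109375, 256.6896667480469), (31.398038864135742, 117.20909881591797), 1.1017061471939087), [(278.9885559082031, 198.095947265625), (276.7349548339844, 315.28338623046875)])
0 [277.43768372 278.42592948]
0.03 [277.77971666 252.24649938]
0.042 [277.89103645 243.72600804]
0.06 [278.03743506 232.52056081]
```

View pics/f.png

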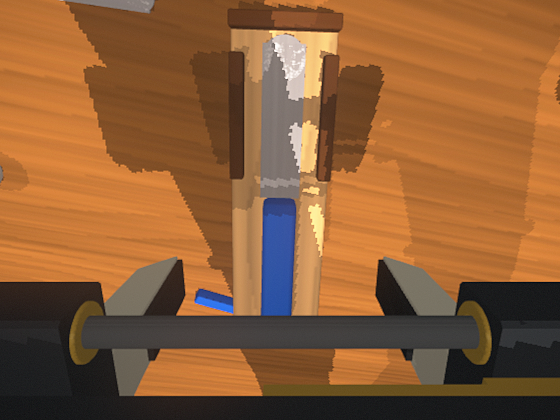

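The wrist view shows the handle centred between the fingers (col 278), with its front end at row 198. The grasp lands about 30 mm behind that end. I'll descend along the tool axis.

```bash

python3 -m handwheel '[[0.1,0,0.5,0,0,0],[0,0,0.5,0,0,0],[0,0,0.5,0,0,0],[0,0,0.5,0,0,0],[0,0,0.5,0,0,0],[0,0,0.3,0,0,0],[0,0,0.1,0,0,0],[0,0,0,0,0,0]]'
python3 d.py .607 .2065 .0666
python3 -m handwheel '[[0,0,0.07,0,0,0],[0,0,0,0,0,0]]'
python3 -m handwheel '[[0,0,0.05,0,0,0],[0,0,0,0,0,0]]'
```

```text
clock: 8.17
position: [0.6094, 0.2079, 0.069]
ee_rot: [2.993, 0.371, -0.665]
force: [-0.2, -0.3, 0.3]
width: 0.997
gripper_force: 0.0
t 8.17 tcp [0.6094 0.2079 0.069 ] delta/20mm [-0.07  0.04  0.17] | xaxis yaw,slope [ 14.14 -25.07] y-axis z 0.0002 F [-0.2 -0.3  0.3] w 0.997 0.0
clock: 8.33
position: [0.6096, 0.2081, 0.0686]
ee_rot: [2.994, 0.371, -0.663]
force: [0.0, 0.5, -0.6]
width: 0.998
gripper_force: 0.0
clock: 8.5
position: [0.6091, 0.2079, 0.0676]
ee_rot: [2.994, 0.371, -0.663]
force: [1.2, -0.7, -0.7]
width: 1.003
gripper_force: 0.0
```

```bash

for i in 1 2; do python3 -m handwheel '[[0,0,0.06,0,0,0],[0,0,0,0,0,0]]'|egrep 'pos|force: \['; done; python3 d.py .607 .2065 .0666
```

```text
position: [0.6084, 0.2077, 0.0663]
force: [-0.2, -0.6, -0.6]
position: [0.6078, 0.2075, 0.0651]
force: [-0.7, -0.1, 0.1]
t 8.83 tcp [0.6078 0.2075 0.0651] delta/20mm [-0.08  0.04 -0.04] | xaxis yaw,slope [ 14.14 -25.01] y-axis z 0.0001 F [-0.7 -0.1  0.1] w 0.998 0.0
```

```bash

python3 -m handwheel '[[0,0,-0.15,0,0,0],[0,0,0,0,0,0],[0,0,0,0,0,0],[0,0,0,0,0,0],[0,0,0,0,0,0]]' 0.4 20
for i in 1 2 3 4 5; do python3 -m handwheel '[[0,0,0.05,0,0,0],[0,0,0,0,0,0]]'|egrep 'pos|force: \['; done; python3 d.py .607 .2065 .0666
```

```text
clock: 9.25
position: [0.6092, 0.2079, 0.068]
ee_rot: [2.993, 0.371, -0.664]
force: [-0.5, 0.8, 0.6]
width: 0.685
gripper_force: 0.0
position: [0.6086, 0.2077, 0.0669]
force: [-0.6, -0.4, 1.1]
position: [0.6082, 0.2076, 0.066]
force: [0.8, -0.2, -0.7]
position: [0.6078, 0.2075, 0.0651]
force: [-0.3, 0.2, 0.2]
position: [0.6074, 0.2074, 0.0642]
force: [-0.6, -0.2, -0.0]
position: [0.607, 0.2073, 0.0634]
force: [0.4, 0.2, 0.5]
t 10.08 tcp [0.607  0.2073 0.0634] delta/20mm [-0.08  0.04 -0.14] | xaxis yaw,slope [ 14.14 -25.01] y-axis z 0.0001 F [0.4 0.2 0.5] w 0.399 0.0
```

```bash

for i in 1 2 3; do python3 -m handwheel '[[0,0,0.05,0,0,0],[0,0,0,0,0,0]]'|egrep 'pos|force: \['; done; python3 d.py .607 .2065 .0666
```

```text
position: [0.607, 0.2073, 0.063]
force: [-0.1, 0.2, 3.5]
position: [0.6069, 0.2073, 0.0629]
force: [0.6, -0.5, 8.7]
position: [0.607, 0.2073, 0.0629]
force: [1.5, -1.5, 13.1]
t 10.58 tcp [0.607  0.2073 0.0629] delta/20mm [-0.09  0.04 -0.17] | xaxis yaw,slope [ 14.12 -24.85] y-axis z -0.0004 F [ 1.5 -1.5 13.1] w 0.402 6.4381120121106505
```

```bash

python3 -m handwheel '[[0,0,-0.17,0,0,0],[0,0,0,0,0,0],[0,0,0,0,0,0]]' 0 60
python3 -m handwheel '[[0,0,0,0,0,0],[0,0,0,0,0,0],[0,0,0,0,0,0]]'
python3 -m handwheel '[[0,0,-0.25,0,0,0],[0,0,-0.5,0,0,0],[0,0,-0.75,0,0,0],[0,0,-0.75,0,0,0],[0,0,-0.75,0,0,0],[0,0,-0.75,0,0,0],[0,0,0,0,0,0]]'
python3 look.py g spreader_tip spreader_grip; python3 d.py .5 0 .2
```

```text
clock: 10.83
position: [0.6073, 0.2074, 0.0637]
ee_rot: [2.993, 0.371, -0.664]
force: [-0.5, -0.1, -0.2]
width: 0.233
gripper_force: 0.3
clock: 11.08
position: [0.6073, 0.2075, 0.0637]
ee_rot: [2.993, 0.371, -0.663]
force: [2.0, 0.0, 1.4]
width: 0.211
gripper_force: 59.8
clock: 11.67
position: [0.6401, 0.216, 0.135]
ee_rot: [2.996, 0.371, -0.657]
force: [-0.0, 0.2, -1.1]
width: 0.212
gripper_force: 59.8
tcp [0.6392 0.2157 0.1333] tool axes [[0.88, 0.244, -0.407], [0.222, -0.97, -0.102], [-0.42, -0.0, -0.908]] cam [0.778 0.249 0.244] [-0.657 -0.164 -0.736]
spreader_tip [([163.0, 12.3], 0.87), ([283.4, 12.6], 0.56)]
spreader_grip [([280.6, 316.5], 0.88)]
t 11.82 tcp [0.6377 0.2151 0.1313] delta/20mm [-9.88  8.75  0.83] | xaxis yaw,slope [ 14.14 -25.04] y-axis z 0.0002 F [ 0.5 -0.5 -1.4] w 0.209 59.79222893714905
```

View pics/g.png

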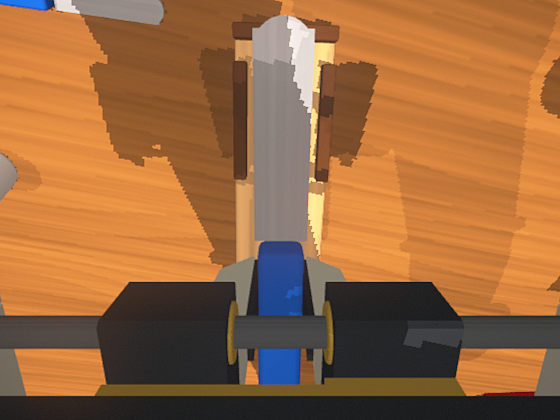

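The spreader is gripped with the handle between the fingers, its blade straight ahead and the tip at (285,15). I'll level it and lift, then compute the transit.

```bash

python3 -m handwheel '[[0,0,-1,0,0,0],[0,0,-1,0,1,0],[0,0,-1,0,1,0],[0,0,-1,0,1,0],[0,0,-1,0,1,0],[0,0,-1,0,1,0],[0,0,0,0,1,0],[0,0,0,0,0.25,0.85]]' | head -2
python3 -m handwheel '[[0,0,0,0,0,0]]' | head -2
python3 - <<'E'
from h import *
w=np.load("w.npy",allow_pickle=True).item()
# tip in tool frame (picture g): tool axes then
M=np.array([[0.88,0.244,-0.407],[0.222,-0.97,-0.102],[-0.42,0,-0.908]]);tcp=np.array([.6392,.2157,.1333])
p,d=ray(w,285,15); pt=M.T@(p-tcp); dt=M.T@d
for z in(-.003,-.0015,0): print("tip tool",z,(pt+dt*(z-pt[2])/dt[2]).round(4))
p,d=ray(w,282,241);pt=M.T@(p-tcp); dt=M.T@d
for z in(-.0015,-.017): print("handle front",(pt+dt*(z-pt[2])/dt[2]).round(4))
print(observe()["joints"].round(2))
E
python3 d.py .37 -.24 .25
```

```text
clock: 12.48
position: [0.6735, 0.2244, 0.2469]
clock: 12.57
position: [0.6729, 0.2239, 0.2455]
tip tool -0.003 [ 0.1118  0.0028 -0.003 ]
tip tool -0.0015 [ 0.112   0.0028 -0.0015]
tip tool 0 [0.1123 0.0028 0.    ]
handle front [ 0.0183  0.0019 -0.0015]
handle front [ 0.0246  0.0018 -0.017 ]
[-0.2   0.59 -0.34  1.29  0.19  1.3  -1.93]
t 12.57 tcp [0.6729 0.2239 0.2455] delta/20mm [-19.16  20.01  -0.21] | xaxis yaw,slope [10.62  0.02] y-axis z 0.001 F [-0.1  0.1 -0.6] w 0.214 59.792500734329224
```

```bash

python3 -m handwheel '[[-0.5,0.5,0,0,0,0],[-0.96,1,0,0,0,0],[-0.96,1,0,0,0,0],[-0.96,1,0,0,0,0],[-0.96,1,0,0,0,0],[-0.96,1,0,0,0,0],[-0.96,1,0,0,0,0],[-0.96,1,0,0,0,0]]'|head -2
python3 -m handwheel '[[-0.96,1,0,0,0,0],[-0.96,1,0,0,0,0],[-0.96,1,0,0,0,0],[-0.96,1,0,0,0,0],[-0.96,1,0,0,0,0],[-0.96,1,0,0,0,0],[-0.96,1,0,0,0,0],[-0.96,1,0,0,0,0]]'|head -2
python3 -m handwheel '[[-0.96,1,0,0,0,0],[-0.96,1,0,0,0,0],[-0.96,1,0,0,0,0],[-0.96,1,0,0,0,0],[-0.5,0.5,0,0,0,0],[0,0,0,0,0,0],[0,0,0,0,0,0]]'|head -2
python3 d.py .37 -.24 .2; python3 look.py i lid_lip lid_hinge tin spreader_tip
```

```text
clock: 13.23
position: [0.559, 0.0487, 0.2439]
clock: 13.9
position: [0.4379, -0.1367, 0.2444]
clock: 14.48
position: [0.3702, -0.2406, 0.2446]
t 14.48 tcp [ 0.3702 -0.2406  0.2446] delta/20mm [-0.   -0.03  2.23] | xaxis yaw,slope [10.69 -0.1 ] y-axis z -0.0011 F [ 0.9 -0.7 -0.6] w 0.213 59.79200720787048
tcp [ 0.3709 -0.2398  0.2448] tool axes [[0.982, 0.187, -0.001], [0.187, -0.982, 0.001], [-0.001, -0.001, -1.0]] cam [ 0.453 -0.226  0.403] [-0.304 -0.056 -0.951]
lid_lip []
lid_hinge []
tin []
spreader_tip [([284.5, 13.7], 0.63)]
```

View pics/i.png

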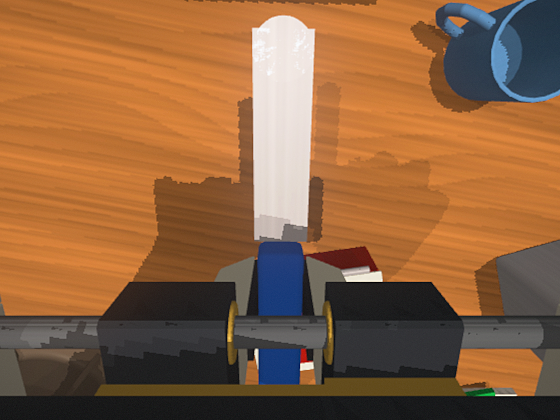

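The blade, in hand, has its tip at (284,14). The tin is just off the top of the picture, so I pitch the hand up 20° to see its front.

```bash

python3 -m handwheel '[[0,0,0,0,1,0],[0,0,0,0,1,0],[0,0,0,0,1,0],[0,0,0,0,1,0],[0,0,0,0,1,0],[0,0,0,0,0,0],[0,0,0,0,0,0]]'|head -2
cp w.npy w0.npy; python3 look.py j lid_lip lid_hinge tin; cp w.npy w3.npy
python3 -m handwheel '[[0,1,0,0,0,0],[0,1,0,0,0,0],[0,1,0,0,0,0],[0,0,0,0,0,0],[0,0,0,0,0,0]]'|head -2
python3 look.py k lid_lip lid_hinge tin; cp w.npy w4.npy
python3 -m handwheel '[[0,-1,0,0,0,0],[0,-1,0,0,0,0],[0,-1,0,0,0,0]]'|head -2
```

```text
clock: 15.32
position: [0.3702, -0.2401, 0.2452]
tcp [ 0.3711 -0.2401  0.2455] tool axes [[0.924, 0.187, 0.334], [0.176, -0.982, 0.063], [0.34, 0.0, -0.94]] cam [ 0.395 -0.237  0.422] [ 0.034  0.007 -0.999]
lid_lip [([283.3, 12.1], 0.33)]
lid_hinge [([311.1, 353.3], 0.6)]
tin [([314.3, 378.2], 0.91), ([292.2, 30.4], 0.86)]
clock: 15.93
position: [0.3828, -0.2997, 0.2451]
tcp [ 0.3825 -0.2988  0.245 ] tool axes [[0.923, 0.187, 0.335], [0.176, -0.982, 0.064], [0.341, -0.001, -0.94]] cam [ 0.407 -0.296  0.422] [ 0.035  0.007 -0.999]
lid_lip [([234.0, 59.4], 0.84)]
lid_hinge [([250.0, 358.4], 0.75), ([281.9, 11.4], 0.37)]
tin [([240.6, 29.7], 0.89), ([258.1, 378.0], 0.78)]
clock: 16.38
position: [0.3706, -0.239, 0.2453]
```

View pics/j.png

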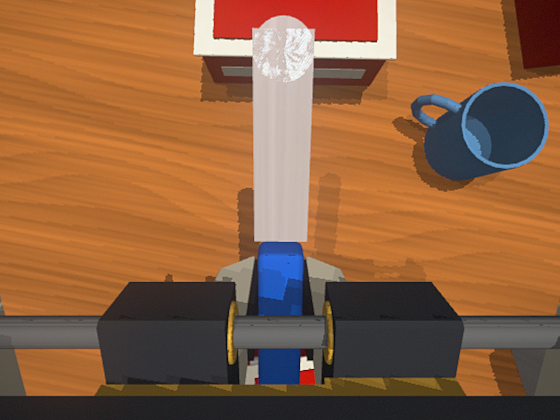

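The tin's lip is in view: front edge near row 55, corners at about (194,55) and (397,58), with the blade above it. I'll measure those corners in both pictures and fit.

```bash
cat > tin.py <<'E'
from h import *
from scipy.optimize import least_squares
def corners(w):
    h=cv2.cvtColor(w["image"],cv2.COLOR_RGB2HSV); m=((h[...,1]<70)&(h[...,2]>150)).astype(np.uint8); m[90:]=0; m[:,245:325]=0
    m=cv2.morphologyEx(m,cv2.MORPH_OPEN,np.ones((3,3)))
    p=np.argwhere(m)[:,::-1].astype(float); p=p[p[:,0]<430]
    return p[np.argmax(p[:,1]-p[:,0])],p[np.argmax(p[:,1]+p[:,0])]
w3=np.load("w3.npy",allow_pickle=True).item();w4=np.load("w4.npy",allow_pickle=True).item()
c3,c4=corners(w3),corners(w4);print(c3,c4)
P=[tri([ray(w3,*a),ray(w4,*b)]) for a,b in zip(c3,c4)];print([(x.round(4),np.round(r,4)) for x,r in P])
d=P[0][0]-P[1][0];print("width",np.linalg.norm(d),"yaw",np.degrees(np.arctan2(-d[0],d[1])))
s=get_image("scene");t=get_image("top")
ob=[(s,(215,166.7),"l",.5),(s,(176.1,188.8),"h",.5),(t,(349.9,185.4),"l",.5),(t,(339.9,141.8),"h",.5),(w4,(234,59.4),"l",.5)]+[(w,c[k],k,2) for w,c in((w3,c3),(w4,c4)) for k in(0,1)]
def f(p):
    yaw,a=p[2],p[3]; Q=R.from_euler("Z",yaw); H=np.array([.065,0,.0805]); out=[]
    L=lambda x,y,z: H+np.array([-x*np.cos(a)-z*np.sin(a)*-1*-1,y,x*np.sin(a)+z*np.cos(a)]) 
    for i,o,k,wt in ob:
        m={"h":H,"l":L(.140,0,0),0:L(.140,.093,0.002),1:L(.140,-.093,0.002)}[k]
        X=Q.apply(m)+np.array([p[0],p[1],0]); out.append(wt*(proj(i,X)-o)/i["fx"]*np.linalg.norm(np.array(i["position"])-X)*1000)
    return np.array(out).ravel()
r=least_squares(f,[.618,-.208,.187,.03],loss="soft_l1");print(r.x.round(4),"yaw",np.degrees(r.x[2]),f(r.x).reshape(-1,2).round(1).tolist())
x,y,yaw,a=r.x;F=np.array([np.cos(yaw),np.sin(yaw),0]);l=np.array([x,y,0])+F*(.065-.14*np.cos(a))+[0,0,.0805+.14*np.sin(a)];print("lip",l.round(4))
E
python3 tin.py
```

```text
(array([193.,  53.]), array([395.,  58.])) (array([127.,  55.]), array([329.,  60.]))
[(array([ 0.5346, -0.129 ,  0.0892]), array([0.0002, 0.0002])), (array([ 0.5649, -0.312 ,  0.0882]), array([0.0001, 0.0001]))]
width 0.18547257236578896 yaw 9.417076030783424
[ 0.6238 -0.2082  0.1625  0.0422] yaw 9.308033849241763 [[-0.3, 1.3], [-3.1, 0.0], [-0.8, 0.2], [0.5, -0.6], [-2.9, -0.6], [-0.4, 0.9], [0.4, 0.3], [-0.2, -0.2], [0.3, -0.2]]
lip [ 0.5499 -0.2203  0.0864]
```

The fit is consistent: the lid measures 185.5 mm wide against 186, the tin's yaw is 9.35° and the lip is at (0.550,-0.220,~0.085). I'll level the blade and go to the pre-insertion pose.

```bash

python3 -m handwheel '[[0,0,0,0,-1,0],[0,0,0,0,-1,0],[0,0,0,0,-1,0],[0,0,0,0,-1,0],[0,0,0,0,-1,0],[0,0,0,0,0,0.33],[0,0,0,0,0,0]]'|head -2
python3 d.py .4088 -.2436 .0755
```

```text
clock: 17.07
position: [0.3718, -0.2398, 0.2451]
t 17.07 tcp [ 0.3718 -0.2398  0.2451] delta/20mm [1.78 0.49 8.48] | xaxis yaw,slope [9.43 0.1 ] y-axis z -0.0001 F [-0.5 -0.  -1. ] w 0.21 59.79218065738678
```

```bash

python3 -m handwheel '[[0,0.06,1,0,0,0],[0,0.06,1,0,0,0],[0,0.06,1,0,0,0],[0,0.06,1,0,0,0],[0,0.06,1,0,0,0],[0,0.06,1,0,0,0],[0,0.06,1,0,0,0],[0,0.06,1,0,0,0]]'|head -2
python3 -m handwheel '[[0.4,0,0.48,0,0,0],[0.6,0,0,0,0,0],[0.6,0,0,0,0,0],[0.2,0,0,0,0,0],[0,0,0,0,0,0],[0,0,0,0,0,0]]'|head -2
python3 d.py .4088 -.2436 .0755
python3 - <<'E'
from h import *
o=observe();M=Rm(o["ee_rot"]);tip=o["position"]+M@[.113,0,-.0005];print("pred tip",tip.round(4))
for n in("scene","top"):
    i=get_image(n);print(n,"pred",proj(i,tip).round(1),"lip pred",proj(i,[.55,-.2204,.085]).round(1),[(np.round(np.array(d["point"])*[560,420],1).tolist(),round(d["score"],2)) for d in place_of("spreader_tip",n)])
E
```

```text
clock: 17.73
position: [0.3715, -0.2506, 0.0848]
clock: 18.23
position: [0.4089, -0.244, 0.0765]
t 18.23 tcp [ 0.4089 -0.244   0.0765] delta/20mm [-0.   -0.02  0.05] | xaxis yaw,slope [9.47 0.08] y-axis z 0.0014 F [ 0.4 -0.5 -1.8] w 0.213 59.79201078414917
pred tip [ 0.5203 -0.2254  0.0772]
scene pred [223.  166.5] lip pred [214.7 168.1] [([280.3, 339.4], 0.8), ([334.5, 238.7], 0.79), ([224.0, 167.1], 0.58)]
top pred [350.9 195.5] lip pred [349.4 185.6] [([350.8, 198.1], 0.63), ([238.8, 236.7], 0.62), ([182.4, 147.6], 0.6)]
```

The predicted tip matches the scene detection within 1 px. I'll insert.

```bash

python3 -m handwheel '[[0.4,0,0.05,0,0,0],[0.4,0,0,0,0,0],[0.4,0,0,0,0,0],[0.4,0,0,0,0,0],[0.3,0,0,0,0,0]]'|egrep 'pos|force: \['
python3 -m handwheel '[[0.3,0,0,0,0,0],[0.3,0,0,0,0,0],[0.15,0,0,0,0,0],[0,0,0,0,0,0],[0,0,0,0,0,0]]'|egrep 'pos|force: \['
python3 - <<'E'
from h import *
o=observe();M=Rm(o["ee_rot"]);tip=o["position"]+M@[.113,0,-.0005];print("pred tip",tip.round(4),"depth",(tip-[.5499,-.2204,.085])@[.9867,.1625,0])
E
```

```text
position: [0.4471, -0.2374, 0.0748]
force: [0.4, -0.3, -1.1]
position: [0.4601, -0.2353, 0.0746]
force: [-0.0, 0.1, -1.0]
pred tip [ 0.5716 -0.2168  0.0751] depth 0.0220037461967438
```

Depth is 22 mm with no contact. I'll compute the lift arc.

```bash
python3 - <<'E'
from h import *
print(observe()["joints"].round(2))
s=.091;t=.002
def tcp(a,b):
    a,b=np.radians([a,b]); return np.array([-.14*np.cos(a)-s*np.cos(b)+t*np.sin(b),.0805+.14*np.sin(a)-s*np.sin(b)-t*np.cos(b)])
A=np.linspace(2.4,58.4,17);B=.9*(A-2.4);P=[tcp(a,b) for a,b in zip(A,B)]
o=observe();print("start v",P[0],o["position"])
for k in range(16):
    b=np.radians(B[k]);d=P[k+1]-P[k]; x=d@[np.cos(b),np.sin(b)]; z=-(d@[-np.sin(b),np.cos(b)])
    print(k,"a",round(A[k+1],1),[round(x/.02,2),0,round(z/.02,2),0,round((B[k+1]-B[k])/4,2),0])
E
python3 -m handwheel '[[0,0,-0.25,0,0,0],[0,0,-0.25,0,0,0],[0,0,0,0,0,0]]'|egrep 'pos|force: \['

```

```text
[ 0.49  0.46 -0.16  1.99  0.11  0.7  -1.14]
start v [-0.2308772   0.08436259] [ 0.46013003 -0.23528838  0.0746274 ]
0 a 5.9 [np.float64(0.04), 0, np.float64(-0.18), 0, np.float64(0.79), 0]
1 a 9.4 [np.float64(0.09), 0, np.float64(-0.17), 0, np.float64(0.79), 0]
2 a 12.9 [np.float64(0.14), 0, np.float64(-0.16), 0, np.float64(0.79), 0]
3 a 16.4 [np.float64(0.19), 0, np.float64(-0.14), 0, np.float64(0.79), 0]
4 a 19.9 [np.float64(0.23), 0, np.float64(-0.12), 0, np.float64(0.79), 0]
5 a 23.4 [np.float64(0.27), 0, np.float64(-0.09), 0, np.float64(0.79), 0]
6 a 26.9 [np.float64(0.31), 0, np.float64(-0.06), 0, np.float64(0.79), 0]
7 a 30.4 [np.float64(0.34), 0, np.float64(-0.02), 0, np.float64(0.79), 0]
8 a 33.9 [np.float64(0.37), 0, np.float64(0.02), 0, np.float64(0.79), 0]
9 a 37.4 [np.float64(0.4), 0, np.float64(0.06), 0, np.float64(0.79), 0]
10 a 40.9 [np.float64(0.42), 0, np.float64(0.11), 0, np.float64(0.79), 0]
11 a 44.4 [np.float64(0.43), 0, np.float64(0.16), 0, np.float64(0.79), 0]
12 a 47.9 [np.float64(0.44), 0, np.float64(0.2), 0, np.float64(0.79), 0]
13 a 51.4 [np.float64(0.44), 0, np.float64(0.25), 0, np.float64(0.79), 0]
14 a 54.9 [np.float64(0.44), 0, np.float64(0.3), 0, np.float64(0.79), 0]
15 a 58.4 [np.float64(0.43), 0, np.float64(0.35), 0, np.float64(0.79), 0]
position: [0.4599, -0.2356, 0.0856]
force: [-1.1, 0.3, -2.3]
```

```bash

python3 -m handwheel '[[0,0,-0.15,0,0,0],[0.02,0,-0.1,0,0.4,0],[0.02,0,-0.09,0,0.4,0],[0.04,0,-0.09,0,0.4,0],[0.05,0,-0.09,0,0.4,0],[0.07,0,-0.08,0,0.4,0],[0.07,0,-0.08,0,0.4,0],[0,0,0,0,0,0]]'|egrep 'pos|force: \['
python3 - <<'E'
from h import *
o=observe();print(o["joints"].round(2),o["ft_torque"].round(2),o["force"].round(1))
M=Rm(o["ee_rot"]);tip=o["position"]+M@[.113,0,-.0005]
for n in("scene",):
    i=get_image(n);print(n,"pred tip",proj(i,tip).round(1),[(l,[(np.round(np.array(d["point"])*[560,420],1).tolist(),round(d["score"],2)) for d in place_of(l,n)]) for l in("lid_lip","lid_hinge")])
    for a in (2.4,8,12,16,20,30): print(a,proj(i,[.5499+.9867*.14*(1-np.cos(np.radians(a))),-.2204+.1625*.14*(1-np.cos(np.radians(a))),.0805+.14*np.sin(np.radians(a))]).round(1))
E
```

```text
position: [0.4637, -0.2349, 0.0989]
force: [-0.2, -0.7, -2.3]
[ 0.63  0.37 -0.24  2.08 -0.    0.56 -1.  ] [-0.01  0.44  0.04] [-0.2 -0.7 -2.3]
scene pred tip [207.2 161. ] [('lid_lip', [([211.3, 158.4], 0.77), ([296.8, 124.8], 0.69), ([193.6, 264.1], 0.52), ([232.7, 158.2], 0.28)]), ('lid_hinge', [([280.6, 139.2], 0.68), ([173.4, 187.3], 0.65)])]
2.4 [214.7 167.7]
8 [214.1 163.7]
12 [213.4 161. ]
16 [212.5 158.4]
20 [211.5 155.9]
30 [208.  150.2]
```

The lid is at about 15°. The wrist joint j6 falls with pitch (limit 0.12), so I limit the blade pitch to 20° and re-plan.

```bash
python3 - <<'E'
from h import *
o=observe();p=o["position"]-[.6879,-.1976,0];s=.09;t=.002
def tcp(a,b):
    a,b=np.radians([a,b]); return np.array([-.14*np.cos(a)-s*np.cos(b)+t*np.sin(b),.0805+.14*np.sin(a)-s*np.sin(b)-t*np.cos(b)])
A=np.linspace(14.7,62,19);B=np.linspace(9.6,20,19);P=[tcp(a,b) for a,b in zip(A,B)];print(P[0],p@[.9867,.1625,0],p[2])
for k in range(18):
    b=np.radians(B[k]);d=P[k+1]-P[k]; x=d@[np.cos(b),np.sin(b)]; z=-(d@[-np.sin(b),np.cos(b)])
    print("a",round(A[k+1],1),[round(float(x/.02),2),0,round(float(z/.02),2),0,round((B[k+1]-B[k])/4,2),0])
E
```

```text
[-0.22382359  0.09904493] -0.22629357712707798 0.09888702347891898
a 17.3 [0.14, 0, -0.24, 0, np.float64(0.14), 0]
a 20.0 [0.16, 0, -0.24, 0, np.float64(0.14), 0]
a 22.6 [0.17, 0, -0.23, 0, np.float64(0.14), 0]
a 25.2 [0.19, 0, -0.22, 0, np.float64(0.14), 0]
a 27.8 [0.2, 0, -0.21, 0, np.float64(0.14), 0]
a 30.5 [0.21, 0, -0.19, 0, np.float64(0.14), 0]
a 33.1 [0.23, 0, -0.18, 0, np.float64(0.14), 0]
a 35.7 [0.24, 0, -0.17, 0, np.float64(0.14), 0]
a 38.3 [0.25, 0, -0.16, 0, np.float64(0.14), 0]
a 41.0 [0.26, 0, -0.14, 0, np.float64(0.14), 0]
a 43.6 [0.27, 0, -0.13, 0, np.float64(0.14), 0]
a 46.2 [0.28, 0, -0.11, 0, np.float64(0.14), 0]
a 48.9 [0.29, 0, -0.09, 0, np.float64(0.14), 0]
a 51.5 [0.3, 0, -0.08, 0, np.float64(0.14), 0]
a 54.1 [0.3, 0, -0.06, 0, np.float64(0.14), 0]
a 56.7 [0.31, 0, -0.04, 0, np.float64(0.14), 0]
a 59.4 [0.31, 0, -0.03, 0, np.float64(0.14), 0]
a 62.0 [0.32, 0, -0.01, 0, np.float64(0.14), 0]
```

```bash

python3 -m handwheel '[[0.14,0,-0.24,0,0.14,0],[0.16,0,-0.24,0,0.14,0],[0.17,0,-0.23,0,0.14,0],[0.19,0,-0.22,0,0.14,0],[0.2,0,-0.21,0,0.14,0],[0.21,0,-0.19,0,0.14,0]]'|egrep 'pos|force: \['
cat > lid.py <<'E'
from h import *
o=observe();M=Rm(o["ee_rot"]);tip=o["position"]+M@[.113,0,-.0005]
p=o["position"]-[.6879,-.1976,0];u=np.array([p@[.9867,.1625,0],p[2]]);b=np.arcsin(M[2,0])
S=np.linspace(0,.113,1200);q=u+S[:,None]*[np.cos(b),np.sin(b)]+.002*np.array([-np.sin(b),np.cos(b)])
d=np.hypot(q[:,0],q[:,1]-.0805)-.14;k=np.argmin(abs(d));print("blade model: lip at s",S[k].round(4),"angle",np.degrees(np.arctan2(q[k,1]-.0805,-q[k,0])).round(1),"err",d[k].round(4),"b",np.degrees(b).round(1))
print(o["joints"].round(2),o["ft_torque"].round(2),o["force"].round(1),"w",o["width"])
for n in("scene","top"):
    i=get_image(n);print(n,"pred tip",proj(i,tip).round(1),"lip",[(np.round(np.array(d["point"])*[560,420],1).tolist(),round(d["score"],2)) for d in place_of("lid_lip",n)])
    for a in (20,30,40,45,50,55,60): print(a,proj(i,[.6879-.9867*.14*np.cos(np.radians(a)),-.1976-.1625*.14*np.cos(np.radians(a)),.0805+.14*np.sin(np.radians(a))]).round(0),end=" ")
    print()
E
python3 lid.py
```

```text
position: [0.4809, -0.2317, 0.1297]
force: [0.4, -0.5, -4.2]
blade model: lip at s 0.0925 angle 30.9 err -0.0 b 13.0
[ 0.67  0.33 -0.28  2.06 -0.06  0.57 -0.96] [-0.08  0.81 -0.01] [ 0.4 -0.5 -4.2] w 0.21187938127826414
scene pred tip [201.6 151.3] lip [([292.5, 126.9], 0.63), ([208.4, 148.5], 0.56), ([225.8, 149.5], 0.42)]
20 [212. 156.] 30 [208. 150.] 40 [203. 145.] 45 [201. 144.] 50 [198. 142.] 55 [195. 141.] 60 [191. 140.] 
top pred tip [350.3 169. ] lip [([351.2, 174.0], 0.75)]
20 [351. 181.] 30 [351. 176.] 40 [352. 171.] 45 [352. 167.] 50 [351. 164.] 55 [351. 160.] 60 [351. 156.]
```

```bash

python3 -m handwheel '[[0.23,0,-0.18,0,0.14,0],[0.24,0,-0.17,0,0.14,0],[0.25,0,-0.16,0,0.14,0],[0.26,0,-0.14,0,0.14,0],[0.27,0,-0.13,0,0.14,0],[0.28,0,-0.11,0,0.14,0],[0.29,0,-0.09,0,0.14,0]]'|egrep 'pos|force: \['
python3 -m handwheel '[[0.3,0,-0.08,0,0.14,0],[0.3,0,-0.06,0,0.14,0],[0.31,0,-0.04,0,0.14,0],[0.31,0,-0.03,0,0.14,0],[0.32,0,-0.01,0,0.14,0],[0,0,0,0,0,0]]'|egrep 'pos|force: \['
python3 lid.py
```

```text
position: [0.511, -0.2269, 0.1577]
force: [-0.9, -1.6, -3.5]
position: [0.5396, -0.2222, 0.1717]
force: [-0.4, -0.1, -0.3]
blade model: lip at s 0.0922 angle 62.7 err 0.0 b 19.8
[ 0.69  0.32 -0.34  1.99 -0.14  0.56 -0.92] [-0.06  0.44 -0.04] [-0.4 -0.1 -0.3] w 0.21310933313005623
scene pred tip [182.6 140.1] lip [([184.3, 137.5], 0.73), ([293.7, 126.0], 0.56)]
20 [212. 156.] 30 [208. 150.] 40 [203. 145.] 45 [201. 144.] 50 [198. 142.] 55 [195. 141.] 60 [191. 140.] 
top pred tip [349.4 146.6] lip [([351.6, 143.5], 0.88)]
20 [351. 181.] 30 [351. 176.] 40 [352. 171.] 45 [352. 167.] 50 [351. 164.] 55 [351. 160.] 60 [351. 156.]
```

The lid stands at about 65°. I'll withdraw the blade along itself and then check that the lid holds.

```bash

python3 -m handwheel '[[-0.5,0,0.05,0,0,0],[-0.9,0,0,0,0,0],[-0.9,0,0,0,0,0],[-0.9,0,0,0,0,0],[-0.9,0,0,0,0,0],[-0.9,0,0,0,0,0],[-0.9,0,0,0,0,0],[-0.9,0,0,0,0,0]]'|egrep 'pos|force: \['
python3 -m handwheel '[[0,0,0,0,-1,0],[0,0,0,0,-1,0],[0,0,0,0,-1,0],[0,0,0,0,-1,0],[0,0,0,0,-1,0],[0,0,0,0,0,0],[0,0,0,0,0,0]]'|egrep 'pos|force: \['
python3 lid.py; python3 d.py .41 .0 .06
```

```text
position: [0.4106, -0.2435, 0.1238]
force: [-0.3, -0.1, -0.6]
position: [0.4126, -0.2426, 0.1239]
force: [-0.3, 0.6, -0.5]
blade model: lip at s 0.113 angle 15.1 err 0.0319 b -0.2
[ 0.58  0.34 -0.2   2.03  0.1   0.79 -1.08] [-0.03  0.07 -0.02] [-0.3  0.6 -0.5] w 0.2133080313133671
scene pred tip [221.4 153. ] lip [([184.0, 140.0], 0.93), ([297.6, 125.1], 0.88), ([221.8, 152.7], 0.45)]
20 [212. 156.] 30 [208. 150.] 40 [203. 145.] 45 [201. 144.] 50 [198. 142.] 55 [195. 141.] 60 [191. 140.] 
top pred tip [352.9 192.5] lip [([351.5, 144.3], 0.88)]
20 [351. 181.] 30 [351. 176.] 40 [352. 171.] 45 [352. 167.] 50 [351. 164.] 55 [351. 160.] 60 [351. 156.] 
t 23.77 tcp [ 0.4108 -0.2437  0.124 ] delta/20mm [  1.95 -12.03   3.19] | xaxis yaw,slope [ 9.33 -0.29] y-axis z 0.0001 F [-0.5  0.9 -1.1] w 0.212 59.791876673698425
```

The lid holds at about 68° with no contact. I'll move to the bare table and lower.

```bash

python3 -m handwheel '[[0.16,-1,0,0,0.07,0],[0.16,-1,0,0,0,0],[0.16,-1,0,0,0,0],[0.16,-1,0,0,0,0],[0.16,-1,0,0,0,0],[0.16,-1,0,0,0,0],[0.16,-1,0.2,0,0,0],[0.16,-1,0.2,0,0,0]]'|egrep 'pos|force: \['
python3 -m handwheel '[[0.16,-1,0.4,0,0,0],[0.16,-1,0.8,0,0,0],[0.16,-1,0.8,0,0,0],[0.16,-1,0.8,0,0,0],[0,0,0.8,0,0,0],[0,0,0.8,0,0,0],[0,0,0,0,0,0],[0,0,0,0,0,0]]'|egrep 'pos|force: \['
python3 d.py .41 0 .005
```

```text
position: [0.4106, -0.081, 0.1163]
force: [-0.7, 0.1, -1.1]
position: [0.4097, -0.0009, 0.0279]
force: [-0.3, 0.4, -0.5]
t 25.1 tcp [ 0.4097 -0.0009  0.0279] delta/20mm [ 0.02 -0.04  1.15] | xaxis yaw,slope [ 9.36 -0.13] y-axis z 0.0002 F [-0.3  0.4 -0.5] w 0.213 59.79188919067383
```

```bash

python3 -m handwheel '[[0,0,0.4,0,0,0],[0,0,0.4,0,0,0],[0,0,0.25,0,0,0],[0,0,0,0,0,0]]'|egrep 'pos|force: \['
for i in 1 2 3 4; do python3 -m handwheel '[[0,0,0.05,0,0,0],[0,0,0,0,0,0]]'|egrep 'pos|force: \['; done
```

```text
position: [0.4103, -0.0006, 0.0064]
force: [0.1, -0.5, -0.9]
position: [0.4107, -0.0003, 0.0061]
force: [-1.6, 0.0, -2.2]
position: [0.4108, -0.0003, 0.0052]
force: [-0.3, 0.5, -1.3]
position: [0.4107, -0.0003, 0.0041]
force: [-0.1, -0.3, -1.5]
position: [0.4107, -0.0003, 0.003]
force: [1.3, 0.6, -1.4]
```

```bash

for i in 1 2 3; do python3 -m handwheel '[[0,0,0.04,0,0,0],[0,0,0,0,0,0]]'|egrep 'pos|force: \['; done
```

```text
position: [0.4106, -0.0003, 0.0022]
force: [-1.1, -0.5, -1.0]
position: [0.4107, -0.0003, 0.0014]
force: [-0.2, 0.5, -1.1]
position: [0.4107, -0.0003, 0.0013]
force: [-2.7, -1.1, 15.8]
```

Contact reached. I'll ease off, release and lift.

```bash

python3 -m handwheel '[[0,0,-0.04,0,0,0],[0,0,0,0,0,0],[0,0,0,0,0,0],[0,0,0,0,0,0],[0,0,0,0,0,0],[0,0,0,0,0,0]]' 0.7
python3 -m handwheel '[[0,0,-0.3,0,0,0],[0,0,-0.8,0,0,0],[0,0,-1,0,0,0],[0,0,-1,0,0,0],[0,0,-1,0,0,0],[0,0,-1,0,0,0],[0,0,-1,0,0,0],[0,0,-1,0,0,0]]'|egrep 'pos|force: \['
python3 -m handwheel '[[-0.5,0,-1,0,0,0],[-1,0,-0.5,0,0,0],[-1,0,-0.5,0,0,0],[0,0,0,0,0,0],[0,0,0,0,0,0]]'|egrep 'pos|force: \['
python3 - <<'E'
from h import *
a=get_image("scene")["image"];b=get_image("top")["image"];w=get_image("wrist")["image"]
cv2.imwrite("pics/z.png",cv2.resize(np.hstack([a,np.vstack([cv2.resize(b,(280,210)),cv2.resize(w,(280,210))])]),(800,400))[:,:,::-1])
E
```

```text
clock: 27.1
position: [0.4106, -0.0003, 0.0014]
ee_rot: [3.13, 0.258, -0.001]
force: [0.3, -0.1, -1.1]
width: 0.593
gripper_force: 0.0
position: [0.4103, -0.0002, 0.1449]
force: [0.2, 0.4, 0.1]
position: [0.3611, -0.0086, 0.1843]
force: [0.4, -0.2, -1.0]
```

View pics/z.png

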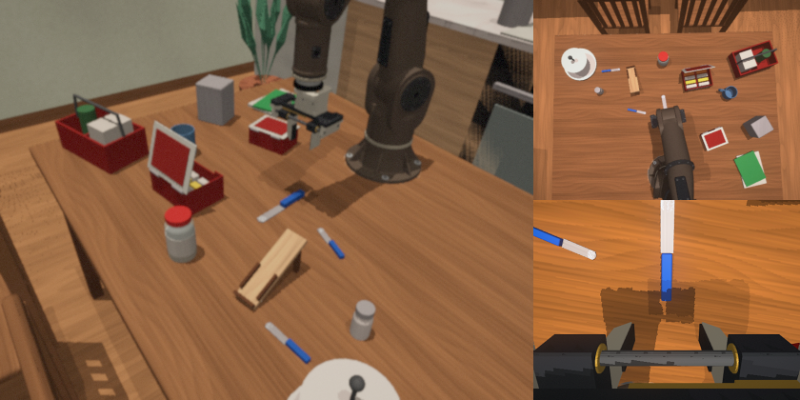

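The lid stands open well past 45° at (172,155). The spreader lies flat and free on the table at (280,206), the gripper is clear, and the jar (180,235), mug and shaker are upright.

```bash
python3 -c "from cell import sign_off; print(sign_off())"
```

```text
the job is handed in; nothing more can be done
None
```

I levered the tin's lid open to about 68° with the spreader, laid the spreader flat on the bare table and let go; the jar, mug and shaker are still upright, and the job is handed in at about 28 s of the 58 s allowed.

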